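# Put the celadon sample away and hold the kaki tile to the light

### The arm

A 6-joint arm with a two-finger parallel gripper is mounted at the origin on the work surface. World frame = base frame: x ahead of the robot, y to its left, z up, the work surface at z = 0. Lengths are in m, angles in rad, forces in N, time in s.
With the tool pointing down it reaches from about 0.225 to 0.875 m from the base axis. Payload 3.4 kg.
Tool frame: the origin (TCP) lies at the very end of the fingers, on their centre line; the grasp point (between the pads) lies behind it (manip.grasp_offset is the z of the grasp point in the tool frame, in m); z points along the fingers, y is the line along which they close (so a half turn about z gives the same grasp; the last joint's range is limited). The gripper opens to 85 mm and grips with 20 to 120 N. Pads are 22 mm wide; open, the fingers measure 114 mm over their backs; the gripper's body (76 mm by 85 mm) begins 54 mm behind the grasp point. The pads swing forward as they close: fully open they stand 13 mm farther back than shut.
Start: joints at [-1.426, 0.276, 1.505, -0, 1.361, -0.121], TCP at [0.151, -0.555, 0.231] pointing down, gripper open.
Joint ranges: [-2.89, 2.89], [-0.75, 2.08], [0.22, 2.7], [-1.18, 4.32], [0.11, 2.71], [-2.7, 2.7]. Speed limits (rad/s): [2.57, 2.57, 3.14, 3.14, 3.14, 3.14].

### API

Orientations are given as a unit quaternion [w, x, y, z].
In Python, from rig import manip gives the robot as it stands.
- The arm moves only by the shell command python3 -m pendant 'ROWS' [FORCE]. ROWS is JSON, a list of rows, each an object of numbers: "dx", "dy", "dz": the shift along the tool's x, y, z in m; "rx", "ry", "rz": the turn, a rotation vector about the tool's x, y, z in degrees; "hand": the finger opening in m, from 0 to 0.0854. In form: [{"dx": .., "dy": .., "dz": .., "rx": .., "ry": .., "rz": .., "hand": ..}, ...]. A call has 1 to 12 rows; each row shifts and turns the commanded pose from where the row before left it, along the tool's axes as they then stand; what a row does not reach is not made up. A row lasts 1/12 s, in which the tool goes at most 41.7 mm and 7.16 degrees, less where a joint would pass 70% of its speed; a pose out of reach is approached as far as the arm can. A call is refused whole if a number of a shift passes 0.0417 or a number of a turn 7.16, either way. A call with a gripper value outside its range is refused whole. The fingers move at their own pace and stop on an object; FORCE is the grip in N (left out, the last holds). Time passes only in rows, so rows that do not move let the fingers close. It gives the time, the measured TCP pose, the force, the opening and the grip force at its end, in the units of the state.
- manip.get_state(): the state, without advancing time (a new reading comes with each control period).
- manip.get_image(name): name is "scene" or "top"; returns a dict with "frame" (384x512x3 uint8, red, green, blue), "fx", "fy", "cx", "cy" (pixels), "position" and "attitude" of the camera in the world. Camera axes: x right, y up, looking along -z (the intrinsics and any distortion apply to the point x, -y, -z); pixel columns grow to the right and rows downward; lengths in m; the calibration is good to about 2 mm. A picture is of the moment at which its call begins. There is no depth.
- manip.sign_off(): hands the job in; it is judged then, once.
The state is a dict: "clock": time; "qpos": joint angles; "qd": joint speeds; "effort": joint torques, N m; "position": TCP position; "ee_rot": TCP orientation; "contact_force": force on the tool from outside, world axes, zero at the start; "moment": the same for the moment, N m; "width": finger opening in m; "gripper_force": force on a finger pad.
Only numpy, scipy, OpenCV 4.12 (cv2) and the standard library are available. Lean on these libraries where they do the work, as an engineer would, in place of code of your own. Each camera call takes 0.05 s, during which the arm holds its last target. There are 200 camera calls.

### The job

Take the celadon-green sample tile from its display foot on the little tansu and slide it upright into the empty groove of the tile rack, glazed side facing the same way as the other tiles, standing it on the bottom of the groove before you let go. Then draw the kaki-brown tile up out of the rack, tip it to a slant of about 45 degrees with its glazed face looking upward, and keep holding it there, still and raised a good hand's breadth higher than the tops of the other tiles: finish while holding it. Leave everything else where it is.

Things in the scene. Friction and masses are not known exactly. Their poses are not given: they have to be found in the camera images.
- rack: fixed plywood tile rack on the table, 187 (x) x 126 (y) x 48 mm high, origin at the centre of its underside. Four upright grooves at x = -75, -25, +25, +75 mm, each 12.5 mm wide, 102 mm long across y, with 4 mm rounded lead-ins; a tile stands in one on the base board, 8 mm above the table, glaze to the rack's +x, its top 106 mm above the table; 41 mm free between neighbours
- empty_groove (a point): the empty groove, always the one at x = -25 mm in the rack's frame: the point in the middle of the rack, on the base board 8 mm above the table, where the origin of the tile belongs (axes as the rack)
- celadon_tile: glazed sample tile, 98 wide (y) x 98 tall (z) x 9 mm thick (x), 0.15 to 0.25 kg, standing on edge. Origin: middle of its underside; +x points out of the glazed face, -x out of the buff, ribbed, unglazed back. Celadon green. At the start it stands in the groove of the display foot
- celadon_tile_face (a point): centre of the celadon tile's glazed face (x = +4.5, z = 49 mm in its frame)
- kaki_tile: glazed sample tile, 98 wide (y) x 98 tall (z) x 9 mm thick (x), 0.15 to 0.25 kg, standing on edge. Origin: middle of its underside; +x points out of the glazed face, -x out of the buff, ribbed, unglazed back. Kaki: persimmon, reddish brown. At the start it stands in one of the rack's grooves at x = -75, +25 or +75 mm, origin 8 mm above the table, loose by 1 to 2 mm
- white_tile: glazed sample tile, 98 wide (y) x 98 tall (z) x 9 mm thick (x), 0.15 to 0.25 kg, standing on edge. Origin: middle of its underside; +x points out of the glazed face, -x out of the buff, ribbed, unglazed back. Cream white; stays in its groove of the rack
- indigo_tile: glazed sample tile, 98 wide (y) x 98 tall (z) x 9 mm thick (x), 0.15 to 0.25 kg, standing on edge. Origin: middle of its underside; +x points out of the glazed face, -x out of the buff, ribbed, unglazed back. Dark indigo blue; stays in its groove of the rack
- foot: fixed dark wooden display foot on the tansu top, 48 (x) x 126 (y) x 30 mm high, origin at the centre of its underside, 120 mm above the table; a groove along its y, 11 mm wide, 104 mm long and 22 mm deep (floor 8 mm above its underside) holds the celadon tile upright, glaze to the foot's +x
- tansu: fixed low plywood tansu with iron corners, 280 (x) x 420 (y) x 120 mm high, origin at the centre of its underside, drawers facing its -x; the foot, dish, paperweight and spatula stand on its top
- drawer_front (a point): middle of the top edge of the front of the small drawer (upper left of the tansu, 152 mm wide) that stands pulled out by 40 to 80 mm with tile spacers in it; its top is 106 mm above the table; leave it as it is
- dish: white ceramic dish, 96 mm across, 22 mm high, loose on the tansu top; origin at the centre of its underside
- paperweight: green glass paperweight bead with a flat foot, 50 mm across, 38 mm high, loose on the tansu top; origin at the centre of its underside
- spatula: aluminium spatula with a wooden handle, 200 mm long, handle 20 mm thick, loose at the back of the tansu top; origin under its middle, long axis along its x
- kaki_tile_face (a point): centre of the kaki tile's glazed face (x = +4.5, z = 49 mm in its frame)
Things that resemble listed ones, but are neither listed nor needed, are in the scene too. Several things look just like the rack: the one meant starts farthest to the robot's right.

How it is judged:
On the way, in this order (a step that is already met when the one before it is completed fails the run):
1. the celadon tile, still held, stands in the empty groove, glaze to the rack's +x, its lower edge within 6 mm of the groove's bottom (x of celadon_tile in the frame of rack between -0.029 and -0.021 m and y of celadon_tile in the frame of rack between -0.004 and 0.004 m and z of celadon_tile in the frame of rack below 0.014 m and angle between celadon_tile's own z axis and vertical below 0.1 rad and x of celadon_tile_face in the frame of rack above -0.024 m and contact force between the fingers and celadon_tile above 0.5 N), for 0.1 s.
2. the celadon tile is let go and stands on the groove's bottom (x of celadon_tile in the frame of rack between -0.029 and -0.021 m and y of celadon_tile in the frame of rack between -0.004 and 0.004 m and z of celadon_tile in the frame of rack below 0.0105 m and angle between celadon_tile's own z axis and vertical below 0.1 rad and x of celadon_tile_face in the frame of rack above -0.024 m and contact force between the fingers and celadon_tile below 0.05 N and linear speed of celadon_tile below 0.03 m/s), for 0.2 s.
3. the kaki tile is drawn clear above the rack in the fingers (z of kaki_tile in the frame of rack above 0.055 m and contact force between the fingers and kaki_tile above 0.5 N and contact force between kaki_tile and rack below 0.05 N), for 0.1 s.
At the end, for the whole second after the job is handed in: Kaki tile held by the fingers alone, still, the middle of its glaze at least 200 mm above the table, glaze facing up at 45 degrees (+-13); celadon tile released in the empty groove (within 4 mm, upright within 5 degrees, down within 2.5 mm), glaze facing as the others; the rest left alone (height (world z) of kaki_tile_face above 0.2 m and angle between kaki_tile's own x axis and vertical between 0.55 and 1.02 rad and linear speed of kaki_tile below 0.03 m/s and angular speed of kaki_tile below 0.25 rad/s and contact force between the fingers and kaki_tile above 1 N and contact force between kaki_tile and rack below 0.05 N and contact force between kaki_tile and tansu below 0.05 N and contact force between kaki_tile and foot below 0.05 N and contact force between kaki_tile and white_tile below 0.05 N and contact force between kaki_tile and indigo_tile below 0.05 N and contact force between each of kaki_tile, the fingers and celadon_tile below 0.05 N and x of celadon_tile in the frame of rack between -0.029 and -0.021 m and y of celadon_tile in the frame of rack between -0.004 and 0.004 m and z of celadon_tile in the frame of rack below 0.0105 m and angle between celadon_tile's own z axis and vertical below 0.1 rad and x of celadon_tile_face in the frame of rack above -0.024 m); the arm keeps its last pose, push and grip.
It fails at once if the white or the indigo tile is disturbed (moved more than 12 mm) (distance of any of white_tile, indigo_tile from where it was at the start of the episode above 0.012 m).
It fails at once if the dish, paperweight, spatula or the pulled-out drawer is displaced by more than 15 mm (distance of any of dish, paperweight, spatula, drawer_front from where it was at the start of the episode above 0.015 m).
It also fails if it takes over 61 s, if anything falls off the work surface, if the arm or the gripper's body presses on something with over 40 N, if the wrist force passes 120 N, or if a joint passes its speed limit or range.

## Working session

There is one attempt and no reset: what is moved stays moved. The work goes in short steps, Python scripts to look and compute and a shell command to move; the robot and the scene stay as the last step left them, time stands still between calls to the robot, and variables do not carry over. Pictures are saved under pics/ and viewed, at most 10 in all, crops included, and the job is handed in when it is done.

```bash
mkdir -p pics; python3 - <<'E'
from rig import manip
import cv2,numpy as np
print(manip.get_state(), manip.grasp_offset)
for n in ("scene","top"):
    d=manip.get_image(n); cv2.imwrite(f"pics/{n}0.png",cv2.resize(d["frame"][:,:,::-1],(800,600),interpolation=cv2.INTER_CUBIC))
    np.savez(f"{n}0.npz",**d)
    print({k:v for k,v in d.items() if k!="frame"})
E
```

```text
{'clock': 0.0, 'qpos': array([-1.42600054e+00,  2.76572657e-01,  1.50614570e+00,  5.95934316e-06,
        1.36071792e+00, -1.20953469e-01]), 'qd': array([ 0.00023139,  0.00025897,  0.0007719 , -0.00072614,  0.00039714,
       -0.00171523]), 'effort': array([ 1.87456517e-04, -4.16768575e+01, -2.45802462e+01,  1.66392838e-04,
        1.10734851e-02, -9.04764050e-06]), 'position': array([ 0.15095726, -0.55426734,  0.23044746]), 'ee_rot': array([-9.21783596e-04,  9.91184809e-01,  1.32483298e-01, -8.07545248e-06]), 'contact_force': array([ 0.59790468,  0.20115937, -0.1025356 ]), 'moment': array([ 0.00972329, -0.02983516,  0.01651859]), 'gripper_force': 0.0, 'width': 0.08523725687581396} -0.0187
{'fx': 437.13508655136405, 'fy': 437.13508655136405, 'cx': 251.51525464002273, 'cy': 196.18889699506016, 'position': array([ 0.73016287, -0.39115144,  0.97306987]), 'attitude': array([0.93775227, 0.26933294, 0.06402356, 0.20971749])}
{'fx': 354.2384032413473, 'fy': 354.2384032413473, 'cx': 252.60746846067224, 'cy': 194.78625851165614, 'position': array([0.3332152 , 0.09072778, 0.88630727]), 'attitude': array([-0.63392267, -0.06528747,  0.07641215,  0.76683817])}
```

View pics/scene0.png

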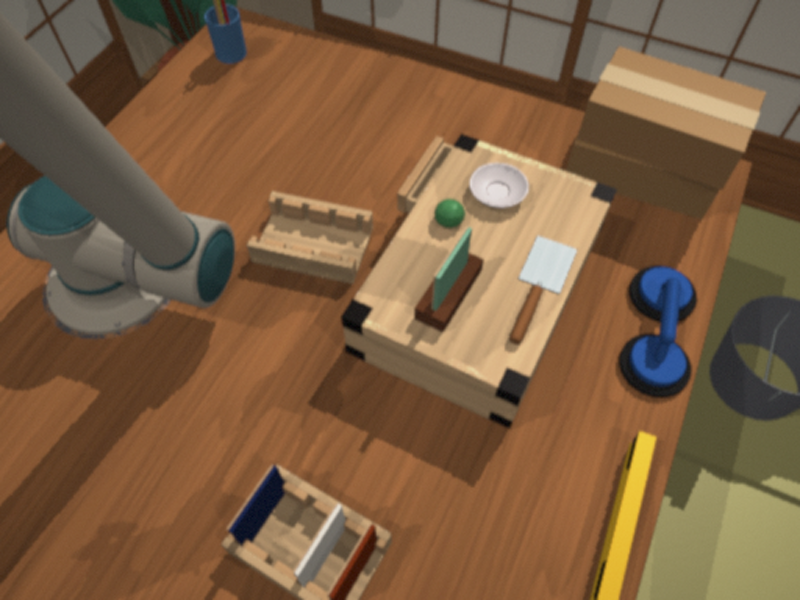

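View pics/top0.png

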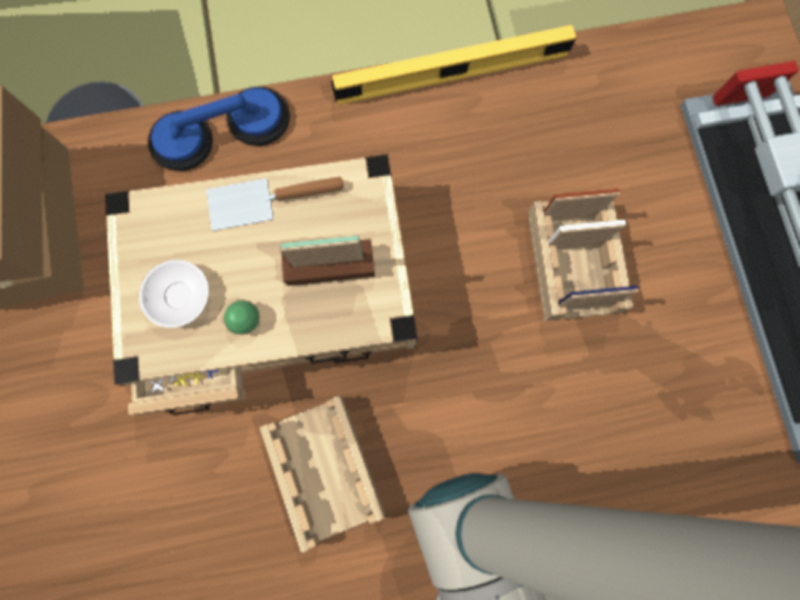

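The first two pictures show the layout. In the top view (800x600 scale) the rack is at about (585,255), with grooves running in +x as indigo, empty, white, kaki. The celadon tile stands on its foot at about (325,255), its buff back towards the robot. Next I enlarge both areas to pick corners.

```bash
cat > h.py <<'E'
import numpy as np, cv2
from scipy.spatial.transform import Rotation as R
from scipy.optimize import least_squares
def cam(n):
    d=np.load(n+"0.npz"); q=d["attitude"]; return d, R.from_quat(np.r_[q[1:],q[0]]).as_matrix()
def proj(n,P):
    d,M=cam(n); c=(np.atleast_2d(P)-d["position"])@M
    return np.c_[d["cx"]+d["fx"]*c[:,0]/-c[:,2], d["cy"]+d["fy"]*c[:,1]/c[:,2]]
def crop(img,x0,y0,w,h,s,step=10):
    im=cv2.resize(img[y0:y0+h,x0:x0+w,::-1],None,fx=s,fy=s,interpolation=cv2.INTER_CUBIC)
    for u in range(-(-x0//step)*step,x0+w,step):
        X=int((u-x0+.5)*s); cv2.line(im,(X,0),(X,6),(0,255,255),1); cv2.putText(im,str(u),(X-9,16),0,.33,(0,255,255),1)
    for v in range(-(-y0//step)*step,y0+h,step):
        Y=int((v-y0+.5)*s); cv2.line(im,(0,Y),(6,Y),(0,255,255),1); cv2.putText(im,str(v),(8,Y+4),0,.33,(0,255,255),1)
    return im
E
python3 - <<'E'
from h import *
s=np.load("scene0.npz")["frame"];t=np.load("top0.npz")["frame"]
a=crop(s,140,294,112,90,4 if 0 else 5); b=crop(t,330,115,80,95,5)
def side(a,b):
    H=max(a.shape[0],b.shape[0]); f=lambda i:cv2.copyMakeBorder(i,0,H-i.shape[0],0,0,0)
    o=np.hstack([f(a),f(b)]); k=min(1,800/o.shape[1],600/o.shape[0]); return cv2.resize(o,None,fx=k,fy=k,interpolation=cv2.INTER_AREA)
cv2.imwrite("pics/rackcrop.png",side(crop(s,140,294,112,90,4),crop(t,330,115,80,95,4.4)))
cv2.imwrite("pics/celcrop.png",side(crop(s,258,140,58,75,7),crop(t,172,143,72,44,5.4)))
E
```

```text
(no output)
```

View pics/rackcrop.png

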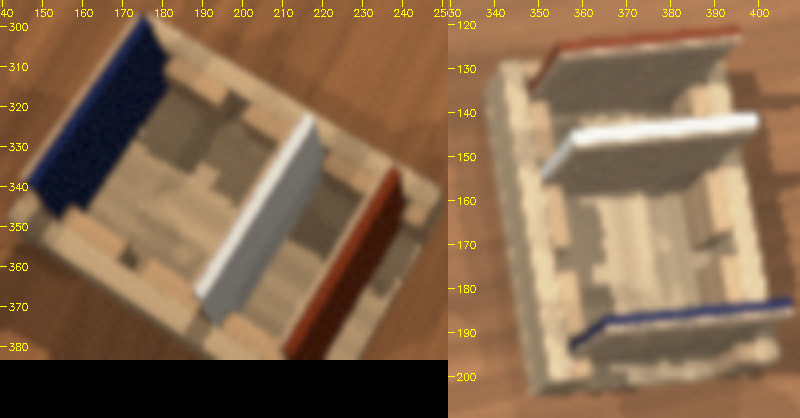

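View pics/celcrop.png

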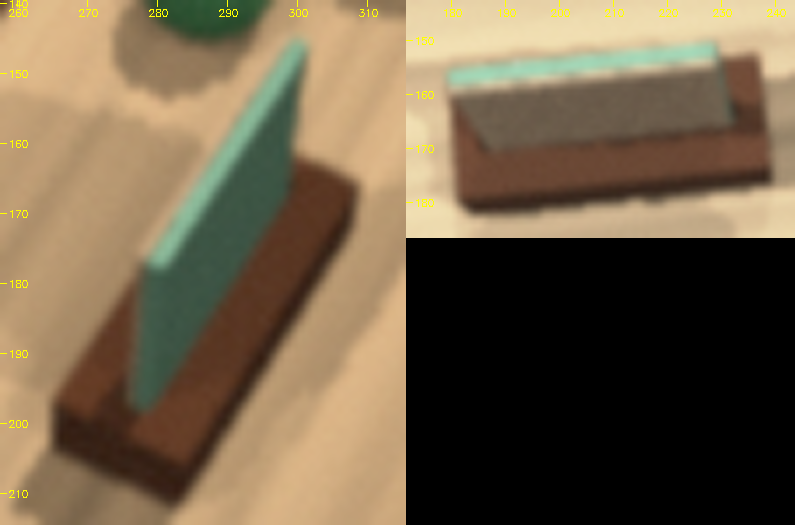

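```bash
cat > fit.py <<'E'
from h import *
rs=lambda x,y:(x/4-.5+140,y/4-.5+294); rt=lambda x,y:((x-448)/4.4-.5+330,y/4.4-.5+115)
cs=lambda x,y:(x/7-.5+258,y/7-.5+140); ct=lambda x,y:((x-406)/5.4-.5+172,y/5.4-.5+143)
def tri(a,b):
    f=lambda p:np.r_[proj("scene",p)[0]-a,proj("top",p)[0]-b]
    r=least_squares(f,[.5,-.1,.1]); return r.x,np.abs(r.fun).max()
if __name__=="__main__":
    for n,a,b in [("cel+y",cs(305,47),ct(446,69)),("cel-y",cs(164,268),ct(715,41)),("wh+y",rs(317,122),rt(575,130)),("wh-y",rs(206,303),rt(757,113)),("kaki+y",rs(402,178),rt(559,42)),("ind+y",rs(152,22),rt(606,318)),("ind-y",rs(39,188),rt(791,298)),("rack++",rs(440,188),rt(508,62))]:
        p,e=tri(a,b); print(n,p.round(4),round(e,2))
E
python3 fit.py
```

```text
cel+y [0.5686 0.1927 0.2275] 0.71
cel-y [0.5612 0.0964 0.2281] 0.2
wh+y [ 0.5611 -0.1992  0.1073] 0.11
wh-y [ 0.5528 -0.2963  0.1054] 0.07
kaki+y [ 0.611  -0.2046  0.104 ] 0.36
ind+y [ 0.4605 -0.1899  0.1061] 0.12
ind-y [ 0.453  -0.2853  0.1067] 0.25
rack++ [ 0.6233 -0.191   0.0551] 0.13
```

The triangulated heights (0.2275 and about 0.106 m) and tile widths match the text, and the groove spacing comes out at 0.1002 m against 0.100. I'll raise the arm, turn it and cross over to the celadon tile.

```bash
cat > go.py <<'E'
# usage: go.py x y z yaw_deg [tilt_deg] : remaining shift/turn in present tool axes
import sys; from h import *; from rig import manip
s=manip.get_state(); a=[float(v) for v in sys.argv[1:]]
q=s["ee_rot"]; M=R.from_quat(np.r_[q[1:],q[0]])
c=np.deg2rad(a[3]); T=R.from_matrix(np.array([[-np.sin(c),np.cos(c),0],[np.cos(c),np.sin(c),0],[0,0,-1]]))
if len(a)>4: T=T*R.from_euler("x",a[4],degrees=True)
print("t",round(s["clock"],2),"pos",s["position"].round(4),"q",s["qpos"].round(2),"w",round(float(s["width"]),4),"gf",round(float(s["gripper_force"]),1),"F",s["contact_force"].round(1))
print("tool shift mm",(M.inv().apply(np.array(a[:3])-s["position"])*1e3).round(1),"turn deg",(M.inv()*T).as_rotvec(degrees=True).round(2))
E
python3 -m pendant '[{"dz":-0.035,"rz":-7},{"dz":-0.035,"rz":-7},{"dz":-0.035,"rz":-7},{"dz":-0.02,"rz":-7},{"rz":-7},{"rz":-7},{"rz":-7},{"rz":-7},{"rz":-7},{"rz":-7,"hand":0.05},{},{}]' 60
python3 go.py .5604 .1449 .34 -4.4
```

```text
t 0.1 pos [ 0.151  -0.5543  0.2305] q [-1.43  0.28  1.51 -0.    1.36 -0.12] w 0.0856 gf 0.0 F [-0.8  0.4 -0.1]
tool shift mm [ 578.8 -567.3 -108.4] turn deg [-8.000e-02 -7.000e-02 -7.037e+01]invalid input
```

```bash

python3 -m pendant '[{"dz":-0.035,"rz":-7},{"dz":-0.035,"rz":-7},{"dz":-0.035,"rz":-7},{"dz":-0.02,"rz":-7},{"dz":0,"rz":-7},{"rz":-7},{"rz":-7},{"rz":-7},{"rz":-7},{"rz":-7,"hand":0.05},{"dz":0},{"dz":0}]' 60
python3 go.py .5604 .1449 .34 -4.4
```

```text
t 0.1 pos [ 0.151  -0.5543  0.2305] q [-1.43  0.28  1.51 -0.    1.36 -0.12] w 0.0856 gf 0.0 F [-0.8  0.4 -0.1]
tool shift mm [ 578.8 -567.3 -108.4] turn deg [-8.000e-02 -7.000e-02 -7.037e+01]invalid input
```

```bash

python3 -m pendant '[{"dx":0,"dy":0,"dz":-0.035,"rx":0,"ry":0,"rz":-7,"hand":0.05}]' 60; echo; python3 -m pendant '[{"dz":-0.035,"rz":-7}]'; python3 -m pendant --help
```

```text
clock: 0.18
position: [0.1503, -0.5502, 0.2592]
ee_rot: [-0.008, 0.981, 0.194, 0.0]
contact_force: [-0.4, -0.1, -0.7]
width: 0.0758
gripper_force: 0.0
invalid input
invalid input: not JSON, or not a number
```

```bash

python3 -m pendant '[{"dx":0,"dy":0,"dz":-0.035,"rx":0,"ry":0,"rz":-7,"hand":0.05},{"dx":0,"dy":0,"dz":-0.035,"rx":0,"ry":0,"rz":-7,"hand":0.05},{"dx":0,"dy":0,"dz":-0.02,"rx":0,"ry":0,"rz":-7,"hand":0.05},{"dx":0,"dy":0,"dz":0,"rx":0,"ry":0,"rz":-7,"hand":0.05},{"dx":0,"dy":0,"dz":0,"rx":0,"ry":0,"rz":-7,"hand":0.05},{"dx":0,"dy":0,"dz":0,"rx":0,"ry":0,"rz":-7,"hand":0.05},{"dx":0,"dy":0,"dz":0,"rx":0,"ry":0,"rz":-7,"hand":0.05},{"dx":0,"dy":0,"dz":0,"rx":0,"ry":0,"rz":-7,"hand":0.05},{"dx":0,"dy":0,"dz":0,"rx":0,"ry":0,"rz":-7,"hand":0.05},{"dx":0,"dy":0,"dz":0,"rx":0,"ry":0,"rz":0,"hand":0.05},{"dx":0,"dy":0,"dz":0,"rx":0,"ry":0,"rz":0,"hand":0.05}]'
python3 go.py .5604 .1449 .34 -4.4
```

```text
clock: 1.1
position: [0.151, -0.5547, 0.3559]
ee_rot: [-0.0, 0.737, 0.676, 0.0]
contact_force: [-0.1, -0.8, -0.2]
width: 0.05
gripper_force: 0.0
t 1.1 pos [ 0.151  -0.5547  0.3559] q [-1.43  0.23  1.26  0.    1.65 -1.34] w 0.05 gf 0.0 F [-0.1 -0.8 -0.2]
tool shift mm [732.3 347.5  16.4] turn deg [-0.01 -0.05 -0.55]
```

```bash

python3 -m pendant '[{"dx":0.033,"dy":0.016,"dz":0,"rx":0,"ry":0,"rz":0,"hand":0.05},{"dx":0.033,"dy":0.016,"dz":0,"rx":0,"ry":0,"rz":0,"hand":0.05},{"dx":0.033,"dy":0.016,"dz":0,"rx":0,"ry":0,"rz":0,"hand":0.05},{"dx":0.033,"dy":0.016,"dz":0,"rx":0,"ry":0,"rz":0,"hand":0.05},{"dx":0.033,"dy":0.016,"dz":0,"rx":0,"ry":0,"rz":0,"hand":0.05},{"dx":0.033,"dy":0.016,"dz":0,"rx":0,"ry":0,"rz":0,"hand":0.05},{"dx":0.033,"dy":0.016,"dz":0,"rx":0,"ry":0,"rz":0,"hand":0.05},{"dx":0.033,"dy":0.016,"dz":0,"rx":0,"ry":0,"rz":0,"hand":0.05},{"dx":0.033,"dy":0.016,"dz":0,"rx":0,"ry":0,"rz":0,"hand":0.05},{"dx":0.033,"dy":0.016,"dz":0,"rx":0,"ry":0,"rz":0,"hand":0.05},{"dx":0.033,"dy":0.016,"dz":0,"rx":0,"ry":0,"rz":0,"hand":0.05}]'
python3 -m pendant '[{"dx":0.033,"dy":0.016,"dz":0,"rx":0,"ry":0,"rz":0,"hand":0.05},{"dx":0.033,"dy":0.016,"dz":0,"rx":0,"ry":0,"rz":0,"hand":0.05},{"dx":0.033,"dy":0.016,"dz":0,"rx":0,"ry":0,"rz":0,"hand":0.05},{"dx":0.033,"dy":0.016,"dz":0,"rx":0,"ry":0,"rz":0,"hand":0.05},{"dx":0.033,"dy":0.016,"dz":0,"rx":0,"ry":0,"rz":0,"hand":0.05},{"dx":0.033,"dy":0.016,"dz":0,"rx":0,"ry":0,"rz":0,"hand":0.05},{"dx":0.033,"dy":0.016,"dz":0,"rx":0,"ry":0,"rz":0,"hand":0.05},{"dx":0.033,"dy":0.016,"dz":0,"rx":0,"ry":0,"rz":0,"hand":0.05},{"dx":0.033,"dy":0.016,"dz":0,"rx":0,"ry":0,"rz":0,"hand":0.05},{"dx":0.033,"dy":0.016,"dz":0,"rx":0,"ry":0,"rz":0,"hand":0.05},{"dx":0,"dy":0,"dz":0,"rx":0,"ry":0,"rz":0,"hand":0.05},{"dx":0,"dy":0,"dz":0,"rx":0,"ry":0,"rz":0,"hand":0.05}]' >/dev/null
python3 go.py .5604 .1449 .34 -4.4
```

```text
clock: 2.02
position: [0.357, -0.206, 0.3564]
ee_rot: [0.0, 0.737, 0.676, 0.0]
contact_force: [0.7, 0.4, 0.3]
width: 0.0502
gripper_force: 0.0
t 3.02 pos [0.5439 0.1093 0.3553] q [ 0.07  0.2   1.3  -0.    1.64  0.16] w 0.05 gf 0.0 F [-0.2 -0.1  0.2]
tool shift mm [36.8 13.5 15.2] turn deg [-0.1   0.03 -0.32]
```

```bash

python3 -m pendant '[{"dx":0.02,"dy":0.007,"dz":0.005,"rx":0,"ry":0,"rz":-0.4,"hand":0.05},{"dx":0.0168,"dy":0.0065,"dz":0.02,"rx":0,"ry":0,"rz":0,"hand":0.05},{"dx":0,"dy":0,"dz":0.03,"rx":0,"ry":0,"rz":0,"hand":0.05},{"dx":0,"dy":0,"dz":0.03,"rx":0,"ry":0,"rz":0,"hand":0.05},{"dx":0,"dy":0,"dz":0.03,"rx":0,"ry":0,"rz":0,"hand":0.05},{"dx":0,"dy":0,"dz":0.025,"rx":0,"ry":0,"rz":0,"hand":0.05},{"dx":0,"dy":0,"dz":0.019,"rx":0,"ry":0,"rz":0,"hand":0.05},{"dx":0,"dy":0,"dz":0,"rx":0,"ry":0,"rz":0,"hand":0.05},{"dx":0,"dy":0,"dz":0,"rx":0,"ry":0,"rz":0,"hand":0.05}]'
python3 go.py .5604 .1449 .196 -4.4
python3 - <<'E'
from h import *; from rig import manip
a=manip.get_image("scene")["frame"];b=manip.get_image("top")["frame"]
cv2.imwrite("pics/grasp1.png",np.hstack([crop(a,250,110,90,105,4.4),crop(b,160,110,90,105,4.4)]))
E
```

```text
clock: 3.77
position: [0.5591, 0.1422, 0.197]
ee_rot: [-0.0, 0.734, 0.679, -0.001]
contact_force: [-0.3, -0.3, 0.2]
width: 0.0501
gripper_force: 0.0
t 3.77 pos [0.5591 0.1422 0.197 ] q [ 0.13  0.3   1.56 -0.    1.29  0.21] w 0.0501 gf 0.0 F [-0.3 -0.3  0.2]
tool shift mm [2.8 1.1 1. ] turn deg [-0.11  0.05 -0.1 ]
```

View pics/grasp1.png

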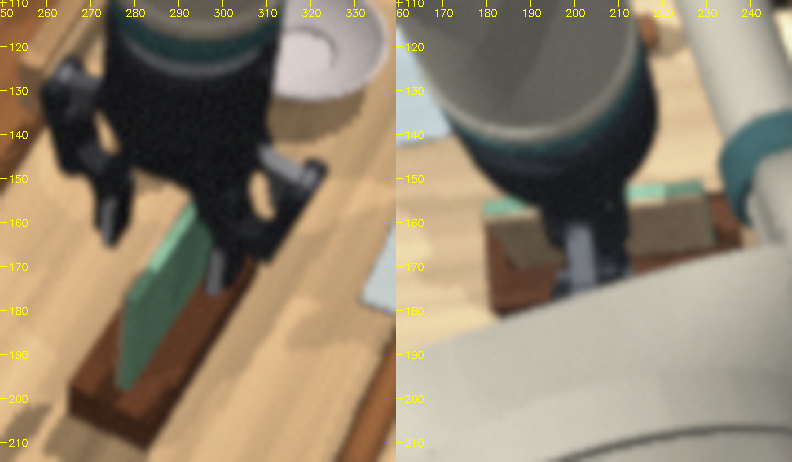

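The fingers straddle the celadon tile near the middle of its width: at (272–310, 240) in the scene half and (205,165) in the top half. I'll trim the position and close.

```bash

python3 -m pendant '[{"dx":0.0028,"dy":0.001,"dz":0,"rx":0,"ry":0,"rz":0,"hand":0.05},{"dx":0,"dy":0,"dz":0,"rx":0,"ry":0,"rz":0,"hand":0.05},{"dx":0,"dy":0,"dz":0,"rx":0,"ry":0,"rz":0,"hand":0.0},{"dx":0,"dy":0,"dz":0,"rx":0,"ry":0,"rz":0,"hand":0.0},{"dx":0,"dy":0,"dz":0,"rx":0,"ry":0,"rz":0,"hand":0.0},{"dx":0,"dy":0,"dz":0,"rx":0,"ry":0,"rz":0,"hand":0.0},{"dx":0,"dy":0,"dz":0,"rx":0,"ry":0,"rz":0,"hand":0.0},{"dx":0,"dy":0,"dz":0,"rx":0,"ry":0,"rz":0,"hand":0.0},{"dx":0,"dy":0,"dz":0,"rx":0,"ry":0,"rz":0,"hand":0.0}]' 60
python3 go.py .5604 .1449 .196 -4.4
```

```text
clock: 4.62
position: [0.5614, 0.1462, 0.1977]
ee_rot: [0.0, 0.734, 0.68, 0.0]
contact_force: [0.1, 0.2, 2.5]
width: 0.0081
gripper_force: 60.4
t 4.62 pos [0.5614 0.1462 0.1977] q [ 0.13  0.3   1.55 -0.    1.29  0.21] w 0.0081 gf 60.4 F [0.1 0.2 2.5]
tool shift mm [-1.4 -0.9  1.7] turn deg [ 0.05 -0.01  0.03]
```

Gripped: opening 8 mm, 60 N. I'll lift slowly, straight up.

```bash

python3 -m pendant '[{"dx":0,"dy":0,"dz":-0.005,"rx":0,"ry":0,"rz":0,"hand":0},{"dx":0,"dy":0,"dz":-0.01,"rx":0,"ry":0,"rz":0,"hand":0},{"dx":0,"dy":0,"dz":-0.01,"rx":0,"ry":0,"rz":0,"hand":0},{"dx":0,"dy":0,"dz":-0.015,"rx":0,"ry":0,"rz":0,"hand":0},{"dx":0,"dy":0,"dz":-0.02,"rx":0,"ry":0,"rz":0,"hand":0},{"dx":0,"dy":0,"dz":-0.02,"rx":0,"ry":0,"rz":0,"hand":0},{"dx":0,"dy":0,"dz":-0.015,"rx":0,"ry":0,"rz":0,"hand":0},{"dx":0,"dy":0,"dz":-0.005,"rx":0,"ry":0,"rz":0,"hand":0},{"dx":0,"dy":0,"dz":0,"rx":0,"ry":0,"rz":0,"hand":0},{"dx":0,"dy":0,"dz":0,"rx":0,"ry":0,"rz":0,"hand":0}]'
python3 go.py .5024 -.2423 .23 -5.1
```

```text
clock: 5.45
position: [0.5607, 0.1461, 0.2971]
ee_rot: [-0.0, 0.734, 0.68, -0.0]
contact_force: [-1.0, -0.5, -1.7]
width: 0.0083
gripper_force: 59.8
t 5.45 pos [0.5607 0.1461 0.2971] q [ 0.13  0.25  1.37 -0.    1.51  0.21] w 0.0083 gf 59.8 F [-1.  -0.5 -1.7]
tool shift mm [-391.7  -28.5   67.2] turn deg [-0.04  0.01  0.73]
```

```bash

python3 -m pendant '[{"dx":-0.01,"dy":-0.001,"dz":0,"rx":0,"ry":0,"rz":0.7,"hand":0},{"dx":-0.025,"dy":-0.002,"dz":0,"rx":0,"ry":0,"rz":0,"hand":0},{"dx":-0.03,"dy":-0.002,"dz":0,"rx":0,"ry":0,"rz":0,"hand":0},{"dx":-0.03,"dy":-0.002,"dz":0,"rx":0,"ry":0,"rz":0,"hand":0},{"dx":-0.03,"dy":-0.002,"dz":0,"rx":0,"ry":0,"rz":0,"hand":0},{"dx":-0.03,"dy":-0.002,"dz":0,"rx":0,"ry":0,"rz":0,"hand":0},{"dx":-0.03,"dy":-0.002,"dz":0,"rx":0,"ry":0,"rz":0,"hand":0},{"dx":-0.03,"dy":-0.002,"dz":0,"rx":0,"ry":0,"rz":0,"hand":0},{"dx":-0.03,"dy":-0.002,"dz":0,"rx":0,"ry":0,"rz":0,"hand":0},{"dx":-0.03,"dy":-0.002,"dz":0,"rx":0,"ry":0,"rz":0,"hand":0},{"dx":-0.03,"dy":-0.003,"dz":0,"rx":0,"ry":0,"rz":0,"hand":0},{"dx":-0.03,"dy":-0.003,"dz":0,"rx":0,"ry":0,"rz":0,"hand":0}]' >/dev/null
python3 -m pendant '[{"dx":-0.025,"dy":-0.003,"dz":0.01,"rx":0,"ry":0,"rz":0,"hand":0},{"dx":-0.02,"dy":-0.002,"dz":0.02,"rx":0,"ry":0,"rz":0,"hand":0},{"dx":-0.01,"dy":-0.001,"dz":0.02,"rx":0,"ry":0,"rz":0,"hand":0},{"dx":0,"dy":0,"dz":0.015,"rx":0,"ry":0,"rz":0,"hand":0},{"dx":0,"dy":0,"dz":0,"rx":0,"ry":0,"rz":0,"hand":0},{"dx":0,"dy":0,"dz":0,"rx":0,"ry":0,"rz":0,"hand":0}]' >/dev/null
python3 go.py .5024 -.2423 .23 -5.1
python3 - <<'E'
from h import *; from rig import manip
a=manip.get_image("scene")["frame"];b=manip.get_image("top")["frame"]
cv2.imwrite("pics/hover.png",np.hstack([crop(a,140,274,112,110,4),crop(b,320,105,80,100,4.4)]))
E
```

```text
t 6.95 pos [ 0.4945 -0.2395  0.2308] q [-0.58  0.24  1.56 -0.    1.35 -0.49] w 0.0079 gf 59.6 F [ 0.5  0.9 -1.3]
tool shift mm [-2.1  8.2  0.7] turn deg [-0.22 -0.11 -0.03]
```

View pics/hover.png

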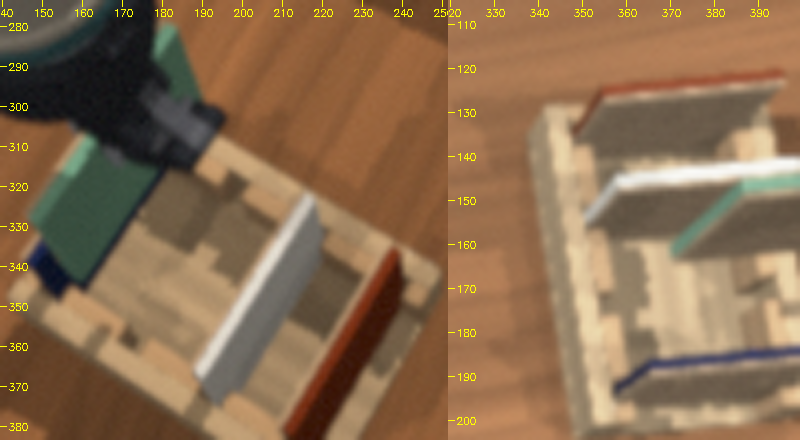

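```bash
python3 - <<'E'
from fit import *
S=lambda x,y:(x/4-.5+140,y/4-.5+274); T=lambda x,y:((x-448)/4.4-.5+320,y/4.4-.5+105)
print("top+y",tri(S(176,27),T(742,178)))
def bp(n,p,z):
    d,M=cam(n); r=M@np.array([(p[0]-d["cx"])/d["fx"],-(p[1]-d["cy"])/d["fy"],-1]); c=d["position"]; return (c+r*(z-c[2])/r[2]).round(4)
z0=.2308-.1977+.128; print("z0",z0)
print("scene top+y",bp("scene",S(176,27),z0+.098),"top top+y",bp("top",T(742,178),z0+.098))
print("scene bot-y glaze",bp("scene",S(80,290),z0),"top bot+y glaze",bp("top",T(672,246),z0))
c=np.deg2rad(-5.1); X=np.array([np.cos(c),np.sin(c)]);Y=np.array([-np.sin(c),np.cos(c)]); C=np.array([.4945,-.2395])
print("expected +y",C+.0045*X+.049*Y,"-y",C+.0045*X-.049*Y)
E
```

```text
top+y (array([ 0.50302465, -0.19234675,  0.26279622]), np.float64(0.8219048646157603))
z0 0.16110000000000002
scene top+y [ 0.5007 -0.1921  0.2591] top top+y [ 0.5053 -0.193   0.2591]
scene bot-y glaze [ 0.4928 -0.2921  0.1611] top bot+y glaze [ 0.5052 -0.1951  0.1611]
expected +y [ 0.50333801 -0.19109401] -y [ 0.49462636 -0.28870604]
```

The hovering tile hangs upright over the empty groove: its bottom -y corner is at (80,290) in the scene half and its top +y corner at (742,178) in the top half. Measured, it sits about 2 mm towards -y of the TCP, so I compensate for that and descend.

```bash

python3 -m pendant '[{"dx":0,"dy":0.005,"dz":0,"rx":-0.2,"ry":-0.1,"rz":0,"hand":0},{"dx":0,"dy":0.003,"dz":0.02,"rx":0,"ry":0,"rz":0,"hand":0},{"dx":0,"dy":0,"dz":0.03,"rx":0,"ry":0,"rz":0,"hand":0},{"dx":0,"dy":0,"dz":0.03,"rx":0,"ry":0,"rz":0,"hand":0},{"dx":0,"dy":0,"dz":0.02,"rx":0,"ry":0,"rz":0,"hand":0},{"dx":0,"dy":0,"dz":0,"rx":0,"ry":0,"rz":0,"hand":0},{"dx":0,"dy":0,"dz":0,"rx":0,"ry":0,"rz":0,"hand":0},{"dx":0,"dy":0,"dz":0,"rx":0,"ry":0,"rz":0,"hand":0}]' >/dev/null
python3 go.py .5024 -.2405 .0777 -5.1
```

```text
t 7.72 pos [ 0.5059 -0.2412  0.1343] q [-0.57  0.32  1.69  0.    1.12 -0.48] w 0.0083 gf 59.6 F [ 0.4 -0.8 -1.7]
tool shift mm [ 0.6 -3.9 56.5] turn deg [0.4  0.21 0.06]
```

```bash

python3 -m pendant '[{"dx":0.0005,"dy":-0.0038,"dz":0,"rx":0.3,"ry":0.2,"rz":0,"hand":0},{"dx":0,"dy":0,"dz":0,"rx":0,"ry":0,"rz":0,"hand":0},{"dx":0,"dy":0,"dz":0,"rx":0,"ry":0,"rz":0,"hand":0}]' >/dev/null
python3 go.py .5024 -.2405 .0777 -5.1
python3 -m pendant '[{"dx":0,"dy":0,"dz":0,"rx":0,"ry":0,"rz":0,"hand":0}]' >/dev/null
python3 go.py .5024 -.2405 .0777 -5.1
```

```text
t 7.97 pos [ 0.501  -0.2401  0.1337] q [-0.57  0.32  1.7   0.    1.12 -0.48] w 0.0082 gf 59.7 F [-0.  -0.1 -1.3]
tool shift mm [-0.3  1.4 56. ] turn deg [ 0.03 -0.03  0.03]
t 8.05 pos [ 0.5008 -0.24    0.1332] q [-0.57  0.32  1.7   0.    1.12 -0.48] w 0.008 gf 59.7 F [ 0.1  0.1 -2.4]
tool shift mm [-0.4  1.6 55.5] turn deg [-0.01 -0.05  0.02]
```

```bash

python3 -m pendant '[{"dx":0,"dy":0.0014,"dz":0.01,"rx":0,"ry":0,"rz":0,"hand":0},{"dx":0,"dy":0,"dz":0.005,"rx":0,"ry":0,"rz":0,"hand":0},{"dx":0,"dy":0,"dz":0.004,"rx":0,"ry":0,"rz":0,"hand":0},{"dx":0,"dy":0,"dz":0.004,"rx":0,"ry":0,"rz":0,"hand":0},{"dx":0,"dy":0,"dz":0.004,"rx":0,"ry":0,"rz":0,"hand":0},{"dx":0,"dy":0,"dz":0,"rx":0,"ry":0,"rz":0,"hand":0}]' 
python3 go.py .5024 -.2405 .0777 -5.1
```

```text
clock: 8.55
position: [0.5012, -0.2394, 0.1041]
ee_rot: [-0.002, 0.738, 0.675, -0.0]
contact_force: [0.3, 0.7, -2.2]
width: 0.0083
gripper_force: 59.7
t 8.55 pos [ 0.5012 -0.2394  0.1041] q [-0.57  0.35  1.74  0.    1.06 -0.48] w 0.0083 gf 59.7 F [ 0.3  0.7 -2.2]
tool shift mm [-1.1  1.4 26.4] turn deg [-0.21 -0.15  0.03]
```

The tile is 14 mm into the groove with no side force. I'll carry on down.

```bash

python3 -m pendant '[{"dx":0,"dy":0,"dz":0.005,"rx":0,"ry":0,"rz":0,"hand":0},{"dx":0,"dy":0,"dz":0.005,"rx":0,"ry":0,"rz":0,"hand":0},{"dx":0,"dy":0,"dz":0.005,"rx":0,"ry":0,"rz":0,"hand":0},{"dx":0,"dy":0,"dz":0.004,"rx":0,"ry":0,"rz":0,"hand":0},{"dx":0,"dy":0,"dz":0.003,"rx":0,"ry":0,"rz":0,"hand":0},{"dx":0,"dy":0,"dz":0,"rx":0,"ry":0,"rz":0,"hand":0},{"dx":0,"dy":0,"dz":0,"rx":0,"ry":0,"rz":0,"hand":0}]' 
python3 go.py .5024 -.2405 .0777 -5.1
```

```text
clock: 9.13
position: [0.5017, -0.2397, 0.0831]
ee_rot: [-0.001, 0.738, 0.675, -0.0]
contact_force: [0.4, -0.9, -1.4]
width: 0.0081
gripper_force: 59.7
t 9.13 pos [ 0.5017 -0.2397  0.0831] q [-0.57  0.37  1.76  0.    1.01 -0.48] w 0.0081 gf 59.7 F [ 0.4 -0.9 -1.4]
tool shift mm [-0.8  0.8  5.4] turn deg [-0.12 -0.11  0.03]
```

```bash

python3 -m pendant '[{"dx":0,"dy":0,"dz":0.002,"rx":0,"ry":0,"rz":0,"hand":0},{"dx":0,"dy":0,"dz":0.002,"rx":0,"ry":0,"rz":0,"hand":0},{"dx":0,"dy":0,"dz":0,"rx":0,"ry":0,"rz":0,"hand":0},{"dx":0,"dy":0,"dz":0,"rx":0,"ry":0,"rz":0,"hand":0}]' |grep -e force -e pos
python3 -m pendant '[{"dx":0,"dy":0,"dz":0.001,"rx":0,"ry":0,"rz":0,"hand":0},{"dx":0,"dy":0,"dz":0,"rx":0,"ry":0,"rz":0,"hand":0},{"dx":0,"dy":0,"dz":0,"rx":0,"ry":0,"rz":0,"hand":0}]'|grep -e force -e pos
python3 -m pendant '[{"dx":0,"dy":0,"dz":0.001,"rx":0,"ry":0,"rz":0,"hand":0},{"dx":0,"dy":0,"dz":0,"rx":0,"ry":0,"rz":0,"hand":0},{"dx":0,"dy":0,"dz":0,"rx":0,"ry":0,"rz":0,"hand":0}]'|grep -e force -e pos
python3 go.py .5024 -.2405 .0777 -5.1
```

```text
position: [0.5017, -0.2397, 0.0792]
contact_force: [-0.3, -0.1, -1.8]
gripper_force: 59.7
position: [0.5017, -0.2397, 0.0783]
contact_force: [0.8, 0.5, -2.0]
gripper_force: 59.7
position: [0.502, -0.2398, 0.0777]
contact_force: [-0.4, 0.1, 1.2]
gripper_force: 60.3
t 9.97 pos [ 0.502  -0.2398  0.0777] q [-0.57  0.38  1.77  0.    1.   -0.48] w 0.0083 gf 60.3 F [-0.4  0.1  1.2]
tool shift mm [-0.7  0.5 -0. ] turn deg [-0.06 -0.09  0.03]
```

The force changes sign at TCP z = 0.0777, exactly the predicted height, so the tile stands on the bottom. I'll press once lightly, then open the hand modestly.

```bash

python3 -m pendant '[{"dx":0,"dy":0,"dz":0.0005,"rx":0,"ry":0,"rz":0,"hand":0},{"dx":0,"dy":0,"dz":0,"rx":0,"ry":0,"rz":0,"hand":0},{"dx":0,"dy":0,"dz":0,"rx":0,"ry":0,"rz":0,"hand":0}]'|grep -e force -e pos
python3 -m pendant '[{"dx":0,"dy":0,"dz":0,"rx":0,"ry":0,"rz":0,"hand":0.015},{"dx":0,"dy":0,"dz":0,"rx":0,"ry":0,"rz":0,"hand":0.025},{"dx":0,"dy":0,"dz":0,"rx":0,"ry":0,"rz":0,"hand":0.038},{"dx":0,"dy":0,"dz":0,"rx":0,"ry":0,"rz":0,"hand":0.038},{"dx":0,"dy":0,"dz":0,"rx":0,"ry":0,"rz":0,"hand":0.038},{"dx":0,"dy":0,"dz":0,"rx":0,"ry":0,"rz":0,"hand":0.038}]'
python3 -m pendant '[{"dx":0,"dy":0,"dz":-0.01,"rx":0,"ry":0,"rz":0,"hand":0.038},{"dx":0,"dy":0,"dz":-0.03,"rx":0,"ry":0,"rz":0,"hand":0.038},{"dx":0,"dy":0,"dz":-0.03,"rx":0,"ry":0,"rz":0,"hand":0.038},{"dx":0,"dy":0,"dz":-0.03,"rx":0,"ry":0,"rz":0,"hand":0.038},{"dx":0,"dy":0,"dz":0,"rx":0,"ry":0,"rz":0,"hand":0.038},{"dx":0,"dy":0,"dz":0,"rx":0,"ry":0,"rz":0,"hand":0.038}]' >/dev/null
python3 go.py .6023 -.2520 .17 -5.1
python3 - <<'E'
from h import *; from rig import manip
a=manip.get_image("scene")["frame"];b=manip.get_image("top")["frame"]
cv2.imwrite("pics/placed.png",np.hstack([crop(a,140,274,112,110,4),crop(b,320,105,80,100,4.4)]))
E
```

```text
position: [0.502, -0.2397, 0.0776]
contact_force: [-1.2, 1.7, 5.4]
gripper_force: 60.9
clock: 10.72
position: [0.5018, -0.2398, 0.0767]
ee_rot: [-0.001, 0.738, 0.675, 0.0]
contact_force: [0.5, -0.7, -0.3]
width: 0.038
gripper_force: 0.0
t 11.22 pos [ 0.5032 -0.2407  0.1796] q [-0.57  0.28  1.63  0.    1.23 -0.48] w 0.0381 gf 0.0 F [ 0.3  0.6 -0.9]
tool shift mm [-2.5 99.7  9.9] turn deg [0.18 0.05 0.03]
```

View pics/placed.png

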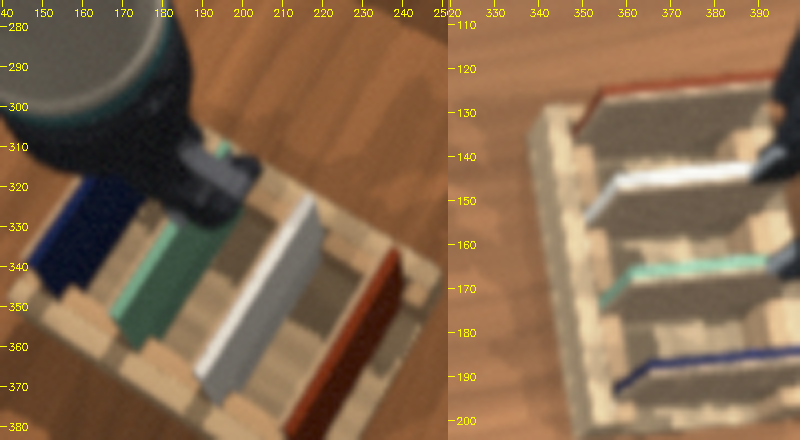

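The celadon tile stands upright in the empty groove, parallel to its neighbours: top strip at (170,260) in the scene half and (690,265) in the top half. The glaze faces the same way as the others. Now the kaki tile.

```bash

python3 -m pendant '[{"dx":0,"dy":0.02,"dz":0,"rx":0,"ry":0,"rz":0,"hand":0.038},{"dx":0,"dy":0.03,"dz":0,"rx":0,"ry":0,"rz":0,"hand":0.038},{"dx":-0.001,"dy":0.03,"dz":0,"rx":0,"ry":0,"rz":0,"hand":0.038},{"dx":-0.001,"dy":0.02,"dz":0.01,"rx":0,"ry":0,"rz":0,"hand":0.038},{"dx":0,"dy":0,"dz":0.02,"rx":0,"ry":0,"rz":0,"hand":0.038},{"dx":0,"dy":0,"dz":0.02,"rx":0,"ry":0,"rz":0,"hand":0.038},{"dx":0,"dy":0,"dz":0,"rx":0,"ry":0,"rz":0,"hand":0.038},{"dx":0,"dy":0,"dz":0,"rx":0,"ry":0,"rz":0,"hand":0.038},{"dx":0,"dy":0,"dz":0,"rx":0,"ry":0,"rz":0,"hand":0.038}]' >/dev/null
python3 go.py .602 -.2520 .076 -5.1
python3 - <<'E'
from h import *; from rig import manip
a=manip.get_image("scene")["frame"];b=manip.get_image("top")["frame"]
cv2.imwrite("pics/kaki.png",np.hstack([crop(a,140,274,112,110,4),crop(b,320,105,80,100,4.4)]))
E
```

```text
t 12.07 pos [ 0.6012 -0.2507  0.1266] q [-0.5   0.46  1.49  0.    1.2  -0.41] w 0.038 gf 0.0 F [ 1.4 -0.7 -0.4]
tool shift mm [-1.3  1.  50.6] turn deg [-0.13 -0.11  0.02]
```

View pics/kaki.png

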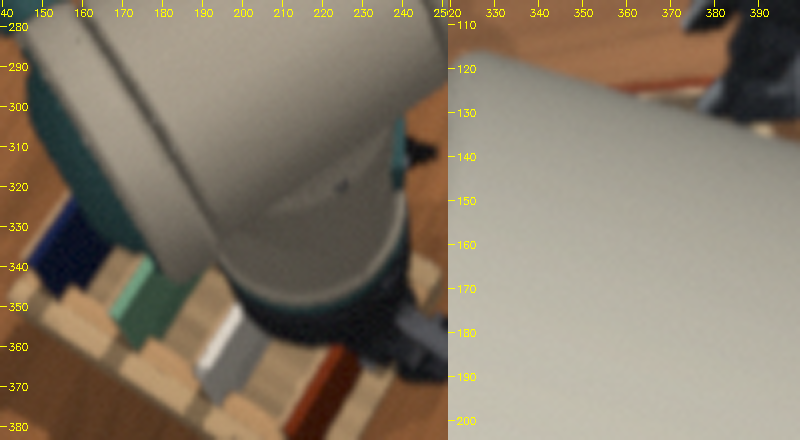

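The hand stands over the kaki tile with a finger on each side. The celadon tile, at (165,300) in the scene half, is unchanged. I'll descend and grip.

```bash

python3 -m pendant '[{"dx":-0.001,"dy":0.001,"dz":0.015,"rx":0,"ry":0,"rz":0,"hand":0.038},{"dx":0,"dy":0,"dz":0.015,"rx":0,"ry":0,"rz":0,"hand":0.038},{"dx":0,"dy":0,"dz":0.013,"rx":0,"ry":0,"rz":0,"hand":0.038},{"dx":0,"dy":0,"dz":0.008,"rx":0,"ry":0,"rz":0,"hand":0.038},{"dx":0,"dy":0,"dz":0,"rx":0,"ry":0,"rz":0,"hand":0.038},{"dx":0,"dy":0,"dz":0,"rx":0,"ry":0,"rz":0,"hand":0.038}]'
python3 go.py .602 -.2520 .076 -5.1
python3 -m pendant '[{"dx":0,"dy":0,"dz":0,"rx":0,"ry":0,"rz":0,"hand":0},{"dx":0,"dy":0,"dz":0,"rx":0,"ry":0,"rz":0,"hand":0},{"dx":0,"dy":0,"dz":0,"rx":0,"ry":0,"rz":0,"hand":0},{"dx":0,"dy":0,"dz":0,"rx":0,"ry":0,"rz":0,"hand":0},{"dx":0,"dy":0,"dz":0,"rx":0,"ry":0,"rz":0,"hand":0},{"dx":0,"dy":0,"dz":0,"rx":0,"ry":0,"rz":0,"hand":0}]' 80
python3 go.py .602 -.2520 .30 -5.1
```

```text
clock: 12.67
position: [0.6023, -0.2518, 0.0762]
ee_rot: [-0.001, 0.738, 0.675, 0.0]
contact_force: [0.1, -0.6, 0.3]
width: 0.0377
gripper_force: 0.0
t 12.67 pos [ 0.6023 -0.2518  0.0762] q [-0.5   0.5   1.55  0.    1.09 -0.41] w 0.0377 gf 0.0 F [ 0.1 -0.6  0.3]
tool shift mm [-0.2 -0.3  0.2] turn deg [-0.06 -0.08  0.02]
clock: 13.17
position: [0.6026, -0.252, 0.077]
ee_rot: [-0.0, 0.738, 0.675, 0.0]
contact_force: [-2.0, 0.3, 5.7]
width: 0.0079
gripper_force: 78.9
t 13.17 pos [ 0.6026 -0.252   0.077 ] q [-0.5   0.5   1.55  0.    1.09 -0.41] w 0.0079 gf 78.9 F [-2.   0.3  5.7]
tool shift mm [ 1.00e-01 -6.00e-01 -2.23e+02] turn deg [ 0.   -0.04  0.03]
```

```bash

python3 -m pendant '[{"dx":0,"dy":0,"dz":-0.005,"rx":0,"ry":0,"rz":0,"hand":0},{"dx":0,"dy":0,"dz":-0.01,"rx":0,"ry":0,"rz":0,"hand":0},{"dx":0,"dy":0,"dz":-0.015,"rx":0,"ry":0,"rz":0,"hand":0},{"dx":0,"dy":0,"dz":-0.015,"rx":0,"ry":0,"rz":0,"hand":0},{"dx":0,"dy":0,"dz":-0.02,"rx":0,"ry":0,"rz":0,"hand":0},{"dx":0,"dy":0,"dz":-0.025,"rx":0,"ry":0,"rz":0,"hand":0},{"dx":0,"dy":0,"dz":-0.03,"rx":0,"ry":0,"rz":0,"hand":0},{"dx":0,"dy":0,"dz":-0.03,"rx":0,"ry":0,"rz":0,"hand":0},{"dx":0,"dy":0,"dz":-0.03,"rx":0,"ry":0,"rz":0,"hand":0},{"dx":0,"dy":0,"dz":-0.03,"rx":0,"ry":0,"rz":0,"hand":0},{"dx":0,"dy":0,"dz":-0.02,"rx":0,"ry":0,"rz":0,"hand":0},{"dx":0,"dy":0,"dz":0,"rx":0,"ry":0,"rz":0,"hand":0}]'
python3 -m pendant '[{"dx":0,"dy":0,"dz":-0.02,"rx":0,"ry":0,"rz":0,"hand":0},{"dx":0,"dy":0,"dz":-0.02,"rx":0,"ry":0,"rz":0,"hand":0},{"dx":0,"dy":0,"dz":0,"rx":-2,"ry":0,"rz":0,"hand":0},{"dx":0,"dy":0,"dz":0,"rx":-4,"ry":0,"rz":0,"hand":0},{"dx":0,"dy":0,"dz":0,"rx":-5,"ry":0,"rz":0,"hand":0},{"dx":0,"dy":0,"dz":0,"rx":-5,"ry":0,"rz":0,"hand":0},{"dx":0,"dy":0,"dz":0,"rx":-4,"ry":0,"rz":0,"hand":0},{"dx":0,"dy":0,"dz":0,"rx":0,"ry":0,"rz":0,"hand":0},{"dx":0,"dy":0,"dz":0,"rx":0,"ry":0,"rz":0,"hand":0}]'
python3 go.py .602 -.2520 .33 -5.1 -45
```

```text
clock: 14.17
position: [0.6043, -0.253, 0.3117]
ee_rot: [0.004, 0.738, 0.675, 0.002]
contact_force: [1.2, -0.2, -0.8]
width: 0.0075
gripper_force: 78.2
clock: 14.92
position: [0.6009, -0.2516, 0.3442]
ee_rot: [0.125, 0.727, 0.665, 0.116]
contact_force: [0.5, 0.7, -1.2]
width: 0.0078
gripper_force: 78.6
t 14.92 pos [ 0.6009 -0.2516  0.3442] q [-0.6   0.18  1.41  0.18  1.25 -0.54] w 0.0078 gf 78.6 F [ 0.5  0.7 -1.2]
tool shift mm [-0.3 -3.7 13.8] turn deg [-25.31  -0.13  -0.12]
```

```bash

python3 -m pendant '[{"dx":0,"dy":0,"dz":0,"rx":-2,"ry":0,"rz":0,"hand":0},{"dx":0,"dy":0,"dz":0,"rx":-4,"ry":0,"rz":0,"hand":0},{"dx":0,"dy":0,"dz":0,"rx":-5,"ry":0,"rz":0,"hand":0},{"dx":0,"dy":0,"dz":0,"rx":-5,"ry":0,"rz":0,"hand":0},{"dx":0,"dy":0,"dz":0,"rx":-5,"ry":0,"rz":0,"hand":0},{"dx":0,"dy":0,"dz":0,"rx":-3,"ry":0,"rz":0,"hand":0},{"dx":0,"dy":0,"dz":0,"rx":-1,"ry":0,"rz":0,"hand":0},{"dx":0,"dy":0,"dz":0,"rx":0,"ry":0,"rz":0,"hand":0},{"dx":0,"dy":0,"dz":0,"rx":0,"ry":0,"rz":0,"hand":0},{"dx":0,"dy":0,"dz":0,"rx":0,"ry":0,"rz":0,"hand":0},{"dx":0,"dy":0,"dz":0,"rx":0,"ry":0,"rz":0,"hand":0},{"dx":0,"dy":0,"dz":0,"rx":0,"ry":0,"rz":0,"hand":0}]'
python3 go.py .602 -.2520 .33 -5.1 -45
python3 - <<'E'
from h import *; from rig import manip
a=manip.get_image("scene")["frame"];b=manip.get_image("top")["frame"]
cv2.imwrite("pics/end.png",cv2.resize(np.hstack([a,b])[:,:,::-1],(800,300),interpolation=cv2.INTER_AREA)); print(abs(manip.get_state()["qd"]).max())
E
```

```text
clock: 15.92
position: [0.6033, -0.2522, 0.346]
ee_rot: [0.281, 0.682, 0.624, 0.258]
contact_force: [0.1, 0.3, -1.1]
width: 0.0079
gripper_force: 78.7
t 15.92 pos [ 0.6033 -0.2522  0.346 ] q [-0.75  0.03  1.79  0.67  0.78 -1.02] w 0.0079 gf 78.7 F [ 0.1  0.3 -1.1]
tool shift mm [  0.1 -12.2  10.4] turn deg [-0.1  -0.11  0.01]
0.007244849503063397
```

View pics/end.png

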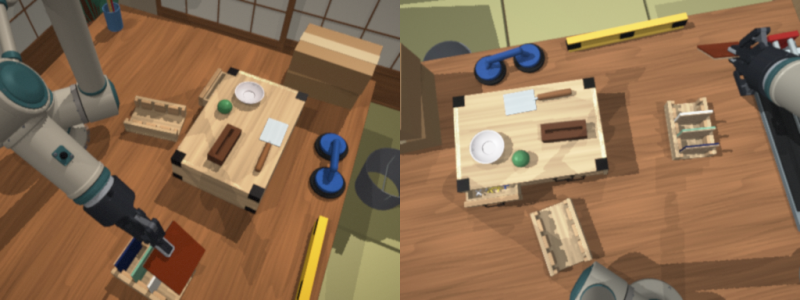

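The kaki tile is held glaze up at about 45 degrees, at (175,258) in the scene half. The celadon, white and indigo tiles are upright in the rack, and nothing else has moved. I'm handing in.

```bash
python3 -c "
from rig import manip
print(manip.sign_off())"
```

```text
the job is handed in; nothing more can be done
None
```

The job is handed in at about 16 s of robot time, with the celadon tile standing released in the empty groove and the kaki tile held still, glaze up at about 45 degrees and well above the rack; no verdict came back from the hand-in.

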